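# Change over the sample under the bonding weights

## Robot

A 6-joint arm with a two-finger parallel gripper is mounted at the origin on a cart in front of the work surface, level with it; the furniture and walls round the work are solid. World frame = base frame: x ahead of the robot, y to its left, z up, the work surface at z = 0. Lengths are in mm, angles in rad, forces in N, time in s.
With the tool pointing down it reaches from about 400 to 925 mm from the base axis. Payload 12.5 kg.
Tool frame: the origin (TCP) lies on the front face of the gripper's body, between the roots of the fingers; the fingertips stand 78 mm ahead of it and the grasp point (between the pads) lies 59 mm ahead of it (env.nose_length is the distance from the TCP to the fingertips, in mm); z points along the fingers, y is the line along which they close (so a half turn about z gives the same grasp; the last joint's range is limited). The gripper opens to 95 mm and grips with 3 to 60 N. Pads are 20 mm wide; open, the fingers measure 119 mm over their backs; the gripper's body (75 mm by 180 mm) begins 59 mm behind the grasp point.
Start: joints at [1.225, 0.491, 1.559, -0, 1.092, -0.106], TCP at [148.422, 607.132, 292.261] pointing down, gripper open.
Joint ranges: [-3.1, 3.1], [-0.84, 2.19], [0.05, 2.79], [-1.13, 4.28], [0.06, 2.93], [-2.69, 2.69]. Speed limits (rad/s): [2.22, 2.22, 2.79, 3.14, 3.14, 3.14].

## Interface

Orientations are given as [roll, pitch, yaw] about the fixed x, y, z axes, in that order (R = Rz(yaw) Ry(pitch) Rx(roll)).
In Python, from cell import env gives the robot as it stands.
- The arm moves only by the tool jog_arm, never from a script. Its argument "motion" is a list of rows, each a list of 7 numbers: the turn, a rotation vector about the tool's x, y, z in degrees, then the shift along the tool's x, y, z in mm, then the finger opening in mm, from 0 to 95.1. In form: [[wx, wy, wz, x, y, z, hand], ...]. A call has 1 to 10 rows; each row shifts and turns the commanded pose from where the row before left it, along the tool's axes as they then stand; what a row does not reach is not made up. A row lasts 1/8 s, in which the tool goes at most 62.5 mm and 10.7 degrees, less where a joint would pass 70% of its speed; a pose out of reach is approached as far as the arm can. A call is refused whole if a number of a shift passes 62.5 or a number of a turn 10.7, either way. A call with a gripper value outside its range is refused whole. The fingers move at their own pace and stop on an object; the grip force is fixed at half the most. Time passes only in rows, so rows that do not move let the fingers close. It gives the time, the measured TCP pose, the force, the opening and the grip force at its end, in the units of the state.
- env.state(): the state, without advancing time (a new reading comes with each control period).
- env.read_camera(name): name is "scene" or "top" or "wrist"; returns a dict with "color" (480x640x3 uint8, red, green, blue), "z_map" (480x640 float32, mm along the optical axis (not along the pixel's ray), 0 where there is no reading), "camera_matrix" (3x3 intrinsics, pixels), "world_to_cam" (4x4, takes a point from world to camera coordinates). Camera axes: x right, y up, looking along -z (the intrinsics and any distortion apply to the point x, -y, -z); pixel columns grow to the right and rows downward; lengths in mm; the calibration is good to about 2 mm. A picture is of the moment at which its call begins.
- env.job_done(): hands the job in; it is judged then, once.
Trained networks look in the newest picture that a camera, given by its name, has taken for a name from the list of things; names that differ only in an ending like _2 or _b are one class to them, and where a whole thing is asked for, a point or a joint stands for the part that bears it (a point fixed in the world has none). Each returns a list of dicts, best first, with "score" (0 to 1); they miss things now and then, are a little off and sometimes report something else, mostly with a low value. They report only what shows in the picture. A call takes as long as a camera call. They do not tell look-alikes from the thing itself.
- env.recognise(camera, thing): "location" ([column, row] in pixels, amid what is visible of it).
The state is a dict: "t": time; "joints": joint angles; "qvel": joint speeds; "tau": joint torques, N m; "eef_pos": TCP position; "tcp_rot": TCP orientation; "ft_force": force on the tool from outside, world axes, zero at the start; "moment": the same for the moment, N m; "opening": opening from 0.0 (shut) to 1.0 (fully open); "grip_force": force on a finger pad.
Only numpy, scipy, OpenCV 4.12 (cv2) and the standard library are available. Lean on these libraries where they do the work, as an engineer would, in place of code of your own. Each camera call takes 0.05 s, during which the arm holds its last target. There are 200 camera calls.

## Task

The sample in the bonding base has set: take off the knob weight and the flat weight and stand both side by side on the rubber pad, then move the freed carrier with its sample into the lapping ring. Next seat the new carrier with its sample, which waits on the grey tile, in the bonding base, and load it the way the first one was: flat weight centred on the sample, knob weight centred on the flat weight. Set everything down gently and upright, and leave the bare carrier and the covered glass dish where they are.

Things in the scene. Friction and masses are not known exactly. Their poses are not given: they have to be found in the camera images.
- bonding_base: Fixed square steel plate 100x100 mm, top face 12 mm above the bench, dark screws in the corners, with one round seat in the middle: 60 mm diameter with a chamfered edge, 5 mm deep, its floor 7 mm above the bench. Carries the stack at the start. Origin: centre of the underside, on the bench; z up, x and y along its sides.
- lapping_ring: Fixed low dark steel ring with notches on a square glass plate (104x104x4 mm): outside diameter 84 mm, opening 60 mm diameter, ring top 10 mm above the bench, floor of the opening (the glass) 4 mm above the bench. Empty at the start. Origin: centre of the underside of the glass, on the bench; z up.
- grey_tile: Fixed flat grey plastic tile 90x90x6 mm on which the new carrier waits. Origin: centre of the underside; z up.
- rubber_pad: Fixed flat black rubber pad 80 mm (its x) by 140 mm (its y), 3 mm thick, empty at the start; the weights are stood here for the time being, room for both side by side along y. Origin: centre of the underside; z up.
- set_carrier: The carrier to be taken out: round white disc 52 mm diameter, 20 mm high, with a black resin mount 30 mm diameter, 18 mm high bonded on its middle (one body, 38 mm high in all, about 60 g). At the start in the seat of the bonding base under the two weights, its white rim showing round them. Grip it across the white disc. Origin: centre of the underside; z is its axis (up).
- new_carrier: The carrier that goes in: same shape and size as the other (white disc 52x20 mm, black mount 30x18 mm on it, 38 mm high in all, about 60 g), at the start alone on the grey tile. Origin: centre of the underside; z is its axis (up).
- flat_weight: Flat round steel weight 42 mm diameter, 24 mm high, with a small bore in its flat top, about 0.24 kg. At the start it stands on the black mount of the carrier in the bonding base. Origin: centre of the underside; z is its axis (up).
- knob_weight: Small turned steel weight with a knob: body 32 mm diameter and 20 mm high, above it a narrow neck and a knob 18 mm diameter, 38 mm high in all, about 0.16 kg. At the start it stands on the flat weight. Origin: centre of the underside; z is its axis (up).
- bare_carrier: Bystander: loose round white disc 52x20 mm without a mount, on the bench. Not to be moved. Origin: centre of the underside.
- covered_dish: Bystander: loose round glass dish with a lid, 67 mm diameter, 17 mm high, on the bench. Not to be moved. Origin: centre of the underside.
Mind the look-alikes: they are no part of the job. What is shaped like the new_carrier but green, orange or pink is not meant.

How it is judged (in metres and radians):
On the way, in this order (a step that is already met when the one before it is completed fails the run):
1. both weights stand upright on the rubber pad, released (angle between each of flat_weight, knob_weight's own z axis and vertical below 0.1 rad and z of flat_weight in the frame of rubber_pad between 0 and 0.006 m and x of flat_weight in the frame of rubber_pad between -0.04 and 0.04 m and y of flat_weight in the frame of rubber_pad between -0.07 and 0.07 m and z of knob_weight in the frame of rubber_pad between 0 and 0.006 m and x of knob_weight in the frame of rubber_pad between -0.04 and 0.04 m and y of knob_weight in the frame of rubber_pad between -0.07 and 0.07 m and contact force between each of flat_weight, knob_weight and the fingers below 0.05 N), for 0.2 s.
2. the freed carrier lies seated in the lapping ring, released (horizontal distance between set_carrier and lapping_ring below 0.008 m and z of set_carrier in the frame of lapping_ring between 0.0015 and 0.0065 m and angle between set_carrier's own z axis and vertical below 0.08 rad and contact force between set_carrier and the fingers below 0.05 N), for 0.2 s.
3. the new carrier lies seated in the bonding base, released (horizontal distance between new_carrier and bonding_base below 0.008 m and z of new_carrier in the frame of bonding_base between 0.0045 and 0.0095 m and angle between new_carrier's own z axis and vertical below 0.08 rad and contact force between new_carrier and the fingers below 0.05 N), for 0.2 s.
4. the flat weight stands centred on the new sample, released (horizontal distance between flat_weight and new_carrier below 0.012 m and z of flat_weight in the frame of new_carrier between 0.035 and 0.041 m and angle between flat_weight's own z axis and vertical below 0.08 rad and contact force between flat_weight and the fingers below 0.05 N), for 0.2 s.
At the end, for the whole second after the job is handed in: The first carrier is down flat on the glass in the lapping ring and the new one down flat in the seat of the bonding base (each within 8 mm of centre); the flat weight is upright on the new sample and the knob weight upright on the flat weight (each within 12 mm of centre); all at rest (horizontal distance between set_carrier and lapping_ring below 0.008 m and z of set_carrier in the frame of lapping_ring between 0.0015 and 0.0065 m and angle between each of set_carrier, new_carrier, flat_weight, knob_weight's own z axis and vertical below 0.08 rad and horizontal distance between new_carrier and bonding_base below 0.008 m and z of new_carrier in the frame of bonding_base between 0.0045 and 0.0095 m and horizontal distance between flat_weight and new_carrier below 0.012 m and z of flat_weight in the frame of new_carrier between 0.035 and 0.041 m and horizontal distance between knob_weight and flat_weight below 0.012 m and z of knob_weight in the frame of flat_weight between 0.021 and 0.027 m and linear speed of each of set_carrier, new_carrier, flat_weight, knob_weight below 0.02 m/s); the robot touches nothing.
It fails at once if the bare carrier or the covered dish is shifted by more than 15 mm (distance of any of bare_carrier, covered_dish from where it was at the start of the episode above 0.015 m).
It fails at once if a carrier or a weight is tipped over (more than 35 degrees) (angle between any of set_carrier, new_carrier, flat_weight, knob_weight's own z axis and vertical above 0.61 rad).
It fails at once if a part is dropped or pressed hard onto what carries it (more than 60 N) (contact force between flat_weight and new_carrier above 60 N or contact force between knob_weight and flat_weight above 60 N or contact force between set_carrier and lapping_ring above 60 N or contact force between new_carrier and bonding_base above 60 N or contact force between any of flat_weight, knob_weight and rubber_pad above 60 N or contact force between flat_weight and set_carrier above 60 N).
It also fails if it takes over 144 s, if anything falls off the work surface, if the arm or the gripper's body presses on something with over 40 N, if the wrist force passes 120 N, or if a joint passes its speed limit or range.

## Working session

There is one attempt and no reset: what is moved stays moved. The work goes in short steps, Python scripts to look and compute and a tool call to move; the robot and the scene stay as the last step left them, time stands still between calls to the robot, and variables do not carry over. Pictures are saved under pics/ and viewed, at most 14 in all, crops included, and the job is handed in when it is done.

Besides the shell and the picture viewer there is one more tool, called after "Request:" as a command line: name --pt "numbers of a row" for each row, then --argument value for the rest. jog_arm: Moves the arm, as the interface text tells. Its arguments: {"type":"object","properties":{"motion":{"type":"array"}},"required":["motion"]}

```bash
ls; mkdir -p pics
cat > h.py <<'E'
from cell import env
import numpy as np, cv2
def shot(n,fn=None):
    r=env.read_camera(n)
    if fn: cv2.imwrite('pics/'+fn,r['color'][:,:,::-1])
    return r
def w(r,u,v,z=None):
    """pixel -> world; z from depth or on given height plane"""
    K=np.array(r['camera_matrix']);T=np.linalg.inv(np.array(r['world_to_cam']))
    d=np.array([(u-K[0,2])/K[0,0],-(v-K[1,2])/K[1,1],-1.])
    D=T[:3,:3]@d;o=T[:3,3]
    if z is None:
        s=r['z_map'][int(round(v)),int(round(u))]
    else: s=(z-o[2])/D[2]
    return o+s*D
def cloud(r):
    K=np.array(r['camera_matrix']);T=np.linalg.inv(np.array(r['world_to_cam']))
    v,u=np.mgrid[:480,:640];s=r['z_map']
    p=np.stack([(u-K[0,2])/K[0,0]*s,-(v-K[1,2])/K[1,1]*s,-s],-1)
    P=p@T[:3,:3].T+T[:3,3]; P[s==0]=np.nan
    return P
E
python3 - <<'E'
from h import *
print(env.state())
for c in ['top','scene']:
    r=shot(c,c+'1.png')
    print(c,np.array(r['world_to_cam']).round(3).tolist(),np.array(r['camera_matrix']).round(1).tolist())
    for t in ['bonding_base','lapping_ring','grey_tile','rubber_pad','set_carrier','new_carrier','flat_weight','knob_weight','bare_carrier','covered_dish']:
        for d in env.recognise(c,t)[:4]:
            u,v=d['location'];print(t,round(d['score'],2),np.round([u,v]),w(r,u,v).round(0))
E
```

```text
pics
{'t': 0.0, 'joints': array([ 1.22539497e+00,  4.91546823e-01,  1.55947360e+00,  2.40695885e-05,
        1.09172635e+00, -1.05583295e-01]), 'qvel': array([-5.00442366e-04,  1.33491580e-04,  4.03492232e-05,  1.47738358e-03,
       -4.95761132e-04,  1.61417786e-03]), 'tau': array([ 1.67505721e-03, -6.12613320e+01, -2.58176923e+01,  6.93643838e-02,
        4.82197548e-02, -7.11585653e-05]), 'eef_pos': array([148.35820982, 606.95758012, 291.66130565]), 'tcp_rot': array([-3.14044722e+00, -1.42857011e-04,  2.90176341e+00]), 'ft_force': array([ 0.22037733, -0.56129259,  0.65680203]), 'moment': array([-0.01936154,  0.03407059,  0.01794052]), 'grip_force': 0.0, 'opening': 1.0014807120789024}
top [[-0.008, -1.0, -0.003, 120.895], [0.981, -0.008, 0.192, -559.254], [-0.192, -0.001, 0.981, -1121.018], [0.0, 0.0, 0.0, 1.0]] [[487.1, 0.0, 315.9], [0.0, 487.1, 248.3], [0.0, 0.0, 1.0]]
bonding_base 0.67 [362. 312.] [409.   5.  13.]
bonding_base 0.6 [267. 307.] [423. 237.   6.]
lapping_ring 0.64 [268. 302.] [435. 235.   7.]
grey_tile 0.64 [248. 249.] [566. 286.  26.]
rubber_pad 0.71 [445. 299.] [ 
[... 582 characters left out ...]
bonding_base 0.82 [311. 306.] [415. -26.  16.]
lapping_ring 0.97 [252. 262.] [438. 234.   6.]
grey_tile 0.66 [283. 243.] [557. 261.  10.]
rubber_pad 0.73 [342. 257.] [618.  94.  15.]
rubber_pad 0.58 [377. 348.] [ 429. -213.    5.]
rubber_pad 0.17 [311. 270.] [430. -10.  91.]
set_carrier 0.71 [309. 295.] [429.  -4.  26.]
new_carrier 0.95 [356. 279.] [559. -20.  25.]
new_carrier 0.82 [289. 238.] [563. 242.  31.]
new_carrier 0.81 [417. 317.] [ 550. -211.   22.]
new_carrier 0.7 [384. 268.] [651. -25.  21.]
flat_weight 0.47 [310. 285.] [-214. -779.  670.]
flat_weight 0.4 [284. 243.] [560. 259.  10.]
knob_weight 0.22 [380. 348.] [ 431. -217.    4.]
bare_carrier 0.61 [404. 290.] [ 610. -124.   21.]
```

Run:
```python
import cv2
a=cv2.imread('pics/top1.png')[160:360,140:500]; cv2.imwrite('pics/top1c.png',cv2.resize(a,(792,440),interpolation=cv2.INTER_CUBIC))
a=cv2.imread('pics/scene1.png')[180:420,200:500]; cv2.imwrite('pics/scene1c.png',cv2.resize(a,(750,600),interpolation=cv2.INTER_CUBIC))
```

```text
(no output)
```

View pics/top1c.png

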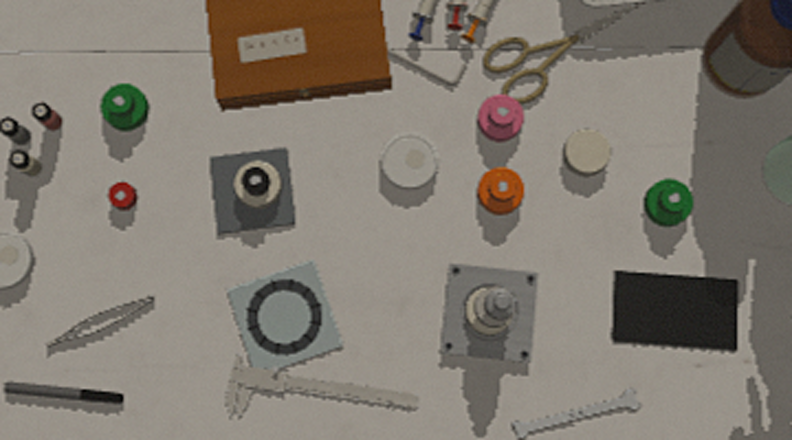

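View pics/scene1c.png

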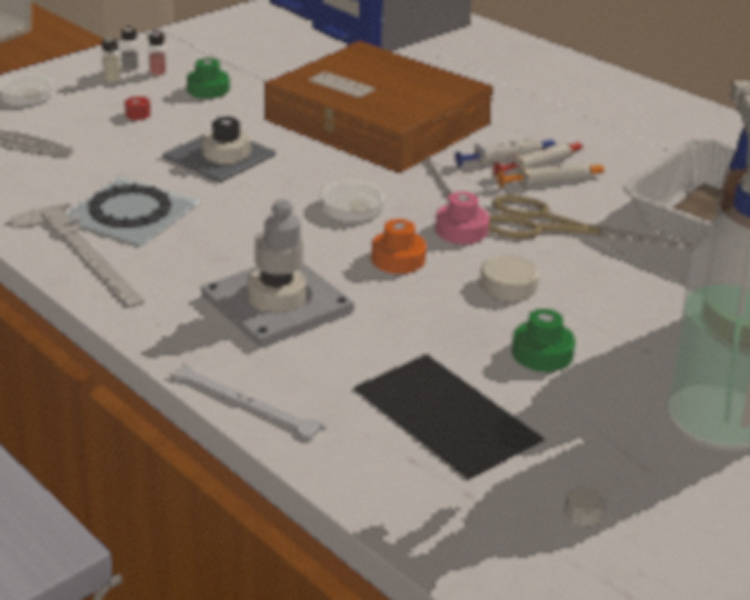

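The top picture shows the stack at crop (489,314), the empty ring at (284,316), the new carrier with its black mount on the tile at (256,185) and the pad at (675,310). The scene view agrees. Next I align the tool (x=Y, y=X, z=-Z) and move over the ring.

Request:
jog_arm --pt "0 0 9.5 0 0 0 95" --pt "0 0 9.5 0 0 0 95" --pt "0 0 9.5 0 0 0 95" --pt "0 0 9.5 0 0 0 95" --pt "0 0 9.5 0 0 0 95" --pt "0 0 9.5 0 0 0 95" --pt "0 0 9.5 0 0 0 95" --pt "0 0 9.7 0 0 0 95" --pt "0 0 0 0 0 0 95" --pt "0 0 0 0 0 0 95"

```text
t: 2.35
eef_pos: [148.4, 607.1, 292.3]
tcp_rot: [3.142, -0.0, 1.576]
ft_force: [-0.0, 0.0, -0.4]
opening: 1.001
grip_force: 0.0
```

Request:
jog_arm --pt "0 0 0 -41 32 0 95" --pt "0 0 0 -41 32 0 95" --pt "0 0 0 -41 32 0 95" --pt "0 0 0 -41 32 0 95" --pt "0 0 0 -41 32 0 95" --pt "0 0 0 -41 32 0 95" --pt "0 0 0 -41 32 0 95" --pt "0 0 0 -41 32 0 95" --pt "0 0 0 -42 31 0 95" --pt "0 0 0 0 0 0 95"

```text
t: 3.6
eef_pos: [437.4, 235.2, 292.3]
tcp_rot: [3.141, 0.0, 1.57]
ft_force: [0.3, 0.1, 0.1]
opening: 0.999
grip_force: 0.0
```

Run:
```python
from h import *
s=env.state();print(s['eef_pos'],s['tcp_rot'],s['joints'])
r=shot('wrist','w1.png');print(np.array(r['world_to_cam']).round(3).tolist(),r['camera_matrix'].round(1).tolist())
r=shot('top');P=cloud(r)
m=(P[...,0]>640)&(P[...,0]<800)&(P[...,1]>120)&(P[...,1]<330)&(P[...,2]>30);print('box',np.nanmin(P[m],0),np.nanmax(P[m],0),np.percentile(P[m],[5,95],axis=0))
```

```text
[437.43442633 235.19299642 292.25878526] [3.14116925e+00 4.68506664e-06 1.57041811e+00] [ 3.60303462e-01  3.09254501e-01  1.86630842e+00 -1.87022641e-04
  9.65635228e-01  3.60788042e-01]
[[1.0, -0.001, 0.001, -437.015], [0.001, 0.968, -0.251, -198.466], [-0.001, 0.251, 0.968, -449.719], [0.0, 0.0, 0.0, 1.0]] [[378.4, 0.0, 316.9], [0.0, 378.4, 238.5], [0.0, 0.0, 1.0]]
box [671.43933905 120.01137628  30.00179115] [799.99659305 325.60436486  58.57694312] [[683.18142044 132.17674935  44.95041957]
 [793.79600775 308.19279816  53.89866315]]
```

View pics/w1.png

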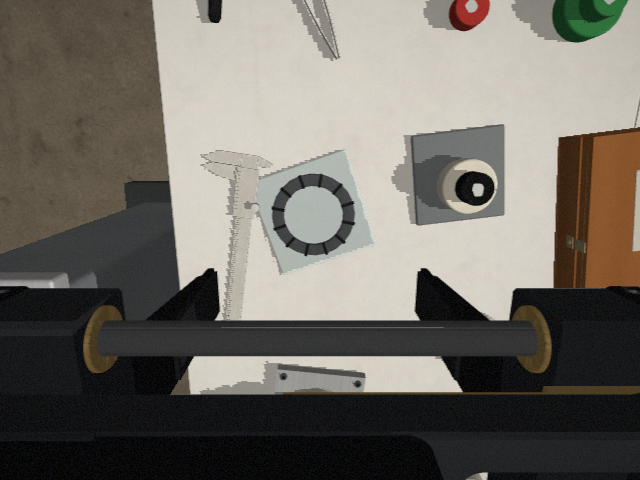

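The wrist view shows the ring at about (314,214). The new carrier is at (468,186) on its tile, off the tile's centre. I fit both.

```bash
cat >> h.py <<'E'
def circ(r,mask,z,near,rad=60,out=True):
    """fit circle in world plane z to outer contour of mask blob nearest (world) near"""
    T=r['world_to_cam'];q=T@np.array([near[0],near[1],z,1.]);K=r['camera_matrix']
    c0=np.array([K[0,2]+K[0,0]*q[0]/-q[2],K[1,2]+K[1,1]*q[1]/q[2]])
    cs,_=cv2.findContours(mask.astype(np.uint8),cv2.RETR_EXTERNAL,cv2.CHAIN_APPROX_NONE)
    cs=[c for c in cs if cv2.contourArea(c)>60]
    c=min(cs,key=lambda c:abs(np.linalg.norm(c[:,0].mean(0)-c0)))
    p=cv2.convexHull(c)[:,0].astype(float)
    # resample contour points on hull
    pts=np.array([w(r,u,v,z)[:2] for u,v in c[:,0] if cv2.pointPolygonTest(cv2.convexHull(c),(float(u),float(v)),True)<1.5])
    from scipy.optimize import least_squares
    f=lambda x:np.hypot(pts[:,0]-x[0],pts[:,1]-x[1])-x[2]
    s=least_squares(f,[*pts.mean(0),30],loss='soft_l1')
    return s.x,np.abs(f(s.x)).mean(),c[:,0].mean(0),len(pts)
E
python3 - <<'E'
from h import *
r=shot('wrist');C=r['color'].astype(int);P=cloud(r);g=C.sum(2)/3
h=P[...,2]; X,Y=P[...,0],P[...,1]
near=lambda x,y,R:np.hypot(X-x,Y-y)<R
print('center ring',w(r,314,214,10),'car',w(r,468,186,26),w(r,476,187,44))
print('ring',circ(r,(g<95)&near(437,248,60),10,(437,248)))
m=near(*w(r,468,186,26)[:2],60)
print('disc',circ(r,(h>20)&(h<32)&m|((h>20)&m),26,w(r,468,186,26)))
print('mount',circ(r,(h>38)&m,44,w(r,476,187,44)), np.nanmedian(h[(h>38)&m]))
print('glass z',h[214,314],'tile',h[210,425],'ringtop',np.nanmedian(h[(g<95)&near(437,248,45)]))
E
```

```text
center ring [432.39510408 234.93770107  10.        ] car [578.64960119 265.15922989  26.        ] [578.77563093 266.35367899  44.        ]
ring (array([433.13001672, 231.7015349 ,  41.07815524]), np.float64(0.4508165621039982), array([315.        , 216.56846473]), 234)
disc (array([580.4556184 , 262.66869412,  26.19296711]), np.float64(0.34562552716370876), array([469.18238994, 187.80503145]), 159)
mount (array([580.67277712, 262.63089092,  15.31957151]), np.float64(0.4660690323751165), array([477.58163265, 190.76530612]), 98) 45.23727259519336
glass z 4.514679305540483 tile 6.33211768286526 ringtop 333.93626149868106
```

Request:
jog_arm --pt "0 0 0 -61 -3 0 95" --pt "0 0 0 -61 -3 0 95" --pt "0 0 0 -61 -3 0 95" --pt "0 0 0 -61 -3 0 95" --pt "0 0 0 -56 -3 0 95" --pt "0 0 0 0 0 0 95" --pt "0 0 0 0 0 0 95"

```text
t: 4.62
eef_pos: [421.1, -61.6, 292.2]
tcp_rot: [-3.142, -0.0, 1.573]
ft_force: [0.4, -0.4, 0.3]
opening: 1.0
grip_force: 0.0
```

Run:
```python
from h import *
shot('wrist','w2.png');print(env.state()['eef_pos'])
```

```text
[421.13361109 -61.20432937 292.25286271]
```

View pics/w2.png

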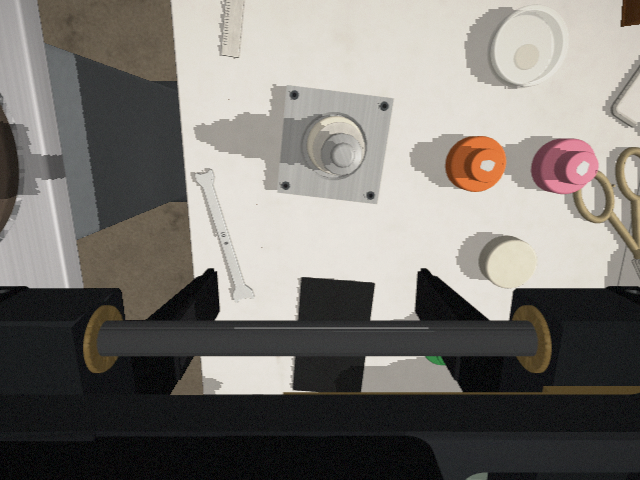

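The stack's knob is at about (341,155), the base screws at (294,95), (384,106), (285,186) and (370,196), and the pad at about (333,335), partly hidden by the gripper.

Run:
```python
from h import *
r=shot('wrist');C=r['color'].astype(int);P=cloud(r);g=C.sum(2)/3
h=P[...,2]; X,Y=P[...,0],P[...,1]
print('knob',w(r,341,155,107));print('screws',np.mean([w(r,u,v,12) for u,v in [(294,95),(384,106),(285,186),(370,196)]],0))
k=w(r,341,155,107)
m=np.hypot(X-k[0],Y-k[1])<40
for a,z in [(98,107),(80,89),(60,69),(20,27)]: print(a,circ(r,(h>a)&m,z,k))
t=shot('top');P=cloud(t);g=t['color'].astype(int).sum(2)/3
for rr,name in [(t,'top')]:
    mk=((g<45)&(abs(P[...,0]-440)<70)&(abs(P[...,1]+205)<110)&(P[...,2]<15)).astype(np.uint8)
    mk=cv2.morphologyEx(mk,cv2.MORPH_OPEN,np.ones((3,3)))
    c=max(cv2.findContours(mk,0,1)[0],key=cv2.contourArea)
    q=np.array([w(t,u,v,3)[:2] for u,v in c[:,0]],np.float32);print(cv2.minAreaRect(q))
h=P[...,2];m=np.hypot(P[...,0]-k[0],P[...,1]-k[1])<40
for a,z in [(98,107),(60,69)]: print('top',a,circ(t,(h>a)&m,z,k))
```

```text
knob [437.78649186  -1.71401754 107.        ]
screws [436.18041136   2.25286848  12.        ]
98 (array([438.53845274,  -1.99948151,   8.52863645]), np.float64(0.18232268416549757), array([342.01470588, 155.17647059]), 68)
80 (array([438.738314  ,  -2.05754799,  15.38788492]), np.float64(0.20418067682035385), array([340.76923077, 154.2991453 ]), 117)
60 (array([437.78128345,   1.46646122,  20.83344775]), np.float64(0.21000680054088552), array([338.06756757, 148.92567568]), 148)
20 (array([437.35960009,   3.20612577,  26.30698312]), np.float64(0.5544702785172614), array([335.18562874, 145.7245509 ]), 167)Traceback (most recent call last):
  File "<stdin>", line 12, in <module>
ValueError: max() iterable argument is empty
```

Run:
```python
from h import *
t=shot('top')
q=[w(t,u/2.2+140-.3,v/2.2+160-.3,3)[:2] for u,v in [(614,271),(738,280),(737,351),(612,346)]]
print(np.round(q,1),np.mean(q,0))
r=shot('wrist')
for u,v in [(302,277),(374,282)]: print(w(r,u,v,3))
```

```text
[[ 480.6 -138.5]
 [ 469.2 -277.6]
 [ 390.  -270.9]
 [ 396.6 -132.2]] [ 434.12420211 -204.79416686]
[ 405.05441572 -133.69024013    3.        ]
[ 482.62352658 -139.15741099    3.        ]
```

Request:
jog_arm --pt "0 0 0 29 9 30 60" --pt "0 0 0 30 8.5 30 60" --pt "0 0 0 0 0 40 60" --pt "0 0 0 0 0 30 60" --pt "0 0 0 0 0 11 60" --pt "0 0 0 0 0 0 60" --pt "0 0 0 0 0 0 60"

```text
t: 5.75
eef_pos: [439.0, -3.5, 152.1]
tcp_rot: [3.14, 0.0, 1.572]
ft_force: [0.6, -0.0, 0.1]
opening: 0.633
grip_force: 0.0
```

Request:
jog_arm --pt "0 0 0 1 0 1 30" --pt "0 0 0 0 0 0 30" --pt "0 0 0 0 0 0 20" --pt "0 0 0 0 0 0 20" --pt "0 0 0 0 0 0 20" --pt "0 0 0 0 0 -10 20" --pt "0 0 0 0 0 -20 20" --pt "0 0 0 0 0 -10 20"

```text
t: 6.75
eef_pos: [438.6, -2.6, 191.3]
tcp_rot: [3.141, 0.0, 1.572]
ft_force: [0.2, -0.1, -1.2]
opening: 0.324
grip_force: 30.0
```

Request:
jog_arm --pt "0 0 0 -30 0 0 20" --pt "0 0 0 -50 -1 0 20" --pt "0 0 0 -50 -1 0 20" --pt "0 0 0 -50 -1 0 20" --pt "0 0 0 -36 0 0 20" --pt "0 0 0 -20 0 20 20" --pt "0 0 0 0 0 30 20" --pt "0 0 0 0 0 30 20" --pt "0 0 0 0 0 15 20" --pt "0 0 0 0 0 0 20"

```text
t: 8.0
eef_pos: [435.7, -238.4, 94.7]
tcp_rot: [-3.14, -0.001, 1.572]
ft_force: [-0.2, -0.1, -1.3]
opening: 0.327
grip_force: 30.0
```

Run:
```python
from h import *
print(env.state()['eef_pos'],env.state()['ft_force'])
shot('wrist','w3.png')
```

```text
[ 435.69531989 -238.3926063    94.72068207] [-0.22318839 -0.07888609 -1.27578603]
```

View pics/w3.png

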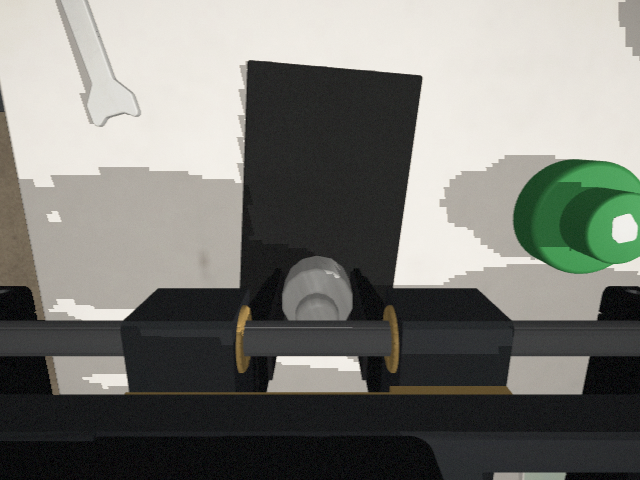

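The pad's north corners are at (248,61) and (422,76), its south edge near row 353, and the knob weight hangs upright in the fingers.

Run:
```python
from h import *
r=shot('wrist')
for u,v in [(248,61),(422,76),(320,356),(320,69)]: print(w(r,u,v,3).round(1))
```

```text
[ 404.  -134.1    3. ]
[ 483.3 -140.4    3. ]
[ 437.1 -284.3    3. ]
[ 436.7 -137.5    3. ]
```

Request:
jog_arm --pt "0 0 0 0 0 4 20" --pt "0 0 0 0 0 3 20" --pt "0 0 0 0 0 1 20" --pt "0 0 0 0 0 0.5 20" --pt "0 0 0 0 0 0.5 20" --pt "0 0 0 0 0 0 20"

```text
t: 8.85
eef_pos: [435.8, -238.6, 86.2]
tcp_rot: [3.142, -0.0, 1.572]
ft_force: [0.3, 0.4, -1.0]
opening: 0.33
grip_force: 30.0
```

Request:
jog_arm --pt "0 0 0 0 0 0.4 20" --pt "0 0 0 0 0 0.4 20" --pt "0 0 0 0 0 0 20"

```text
t: 9.22
eef_pos: [435.8, -238.5, 85.4]
tcp_rot: [3.142, -0.0, 1.572]
ft_force: [-0.6, 0.1, -0.8]
opening: 0.326
grip_force: 30.0
```

Request:
jog_arm --pt "0 0 0 0 0 0.4 20" --pt "0 0 0 0 0 0.4 20" --pt "0 0 0 0 0 0 20"

```text
t: 9.6
eef_pos: [435.8, -238.5, 84.9]
tcp_rot: [3.141, 0.0, 1.572]
ft_force: [-0.2, 0.4, 5.2]
opening: 0.331
grip_force: 30.0
```

Request:
jog_arm --pt "0 0 0 0 0 0 62" --pt "0 0 0 0 0 0 62" --pt "0 0 0 0 0 0 62" --pt "0 0 0 0 0 -30 70" --pt "0 0 0 0 0 -50 70" --pt "0 0 0 20 0 -20 70" --pt "0 0 0 60 1 0 70" --pt "0 0 0 60 1 0 70" --pt "0 0 0 60 0 0 70" --pt "0 0 0 40 0 0 70"

```text
t: 10.85
eef_pos: [437.2, 3.6, 184.7]
tcp_rot: [3.142, -0.0, 1.573]
ft_force: [0.5, -1.4, 0.6]
opening: 0.734
grip_force: 0.0
```

Request:
jog_arm --pt "0 0 0 0 0 25 70" --pt "0 0 0 0 0 25 70" --pt "0 0 0 0 0 17 70" --pt "0 0 0 0 0 0 50" --pt "0 0 0 0 0 0 35" --pt "0 0 0 0 0 0 30" --pt "0 0 0 0 0 0 30" --pt "0 0 0 0 0 0 30"

```text
t: 11.85
eef_pos: [437.9, 1.4, 118.2]
tcp_rot: [3.14, 0.0, 1.572]
ft_force: [-0.3, 0.7, 8.0]
opening: 0.436
grip_force: 30.0
```

Request:
jog_arm --pt "0 0 0 0 0 -5 30" --pt "0 0 0 0 0 -15 30" --pt "0 0 0 0 0 -20 30" --pt "0 0 0 -20 0 -10 30" --pt "0 0 0 -40 1 0 30" --pt "0 0 0 -50 1 0 30" --pt "0 0 0 -40 0.5 0 30" --pt "0 0 0 -23.5 0 0 30" --pt "0 0 0 0 0 10 30" --pt "0 0 0 0 0 0 30"

```text
t: 13.1
eef_pos: [439.7, -171.2, 156.8]
tcp_rot: [-3.14, -0.001, 1.572]
ft_force: [-0.1, 0.3, -1.4]
opening: 0.433
grip_force: 30.0
```

Run:
```python
from h import *
s=env.state();print(s['eef_pos'],s['ft_force'],s['opening'])
shot('wrist','w4.png')
```

```text
[ 439.65451551 -171.19811304  156.80914672] [-0.08782714  0.30681745 -1.43970494] 0.4332441822467864
```

View pics/w4.png

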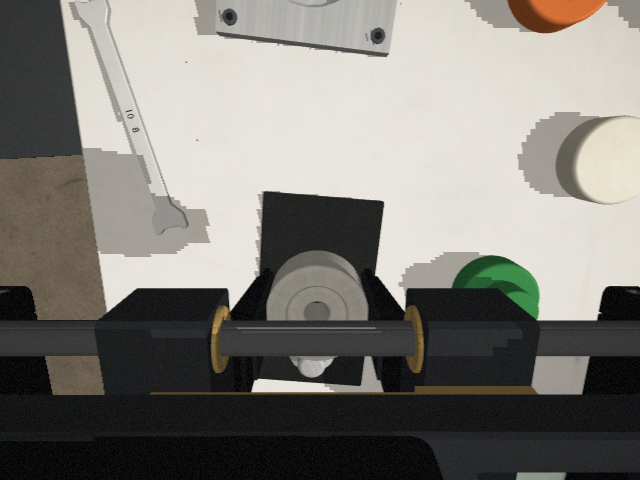

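The flat weight hangs upright over the pad, with the knob weight standing behind it at (312,368). I lower it.

Request:
jog_arm --pt "0 0 0 0 0 25 30" --pt "0 0 0 0 0 30 30" --pt "0 0 0 0 0 17 30" --pt "0 0 0 0 0 5 30" --pt "0 0 0 0 0 1.5 30" --pt "0 0 0 0 0 0.5 30" --pt "0 0 0 0 0 0.5 30" --pt "0 0 0 0 0 0 30"

```text
t: 14.15
eef_pos: [439.8, -170.9, 80.7]
tcp_rot: [3.141, -0.0, 1.573]
ft_force: [-8.4, 7.7, 37.9]
opening: 0.438
grip_force: 50.9
```

Request:
jog_arm --pt "0 0 0 0 0 -3 30" --pt "0 0 0 0 0 -0.5 30" --pt "0 0 0 0 0 0 30"

```text
t: 14.52
eef_pos: [440.4, -171.9, 81.7]
tcp_rot: [3.141, -0.0, 1.572]
ft_force: [0.2, -0.8, -2.2]
opening: 0.436
grip_force: 30.0
```

Run:
```python
from h import *
s=env.state();print(s['eef_pos'],s['ft_force'],s['opening'])
r=shot('wrist');P=cloud(r)
cv2.imwrite('pics/w5a.png',r['color'][240:,200:440,::-1])
t=shot('scene');a=t['color'][280:400,300:460,::-1]
b=cv2.resize(a,(480,360),interpolation=cv2.INTER_CUBIC)
c=cv2.resize(r['color'][200:400,180:460,::-1],(504,360))[:,:,:][:, :310]
cv2.imwrite('pics/w5.png',np.hstack([b,c]))
h=P[...,2];m=(np.hypot(P[...,0]-439.7,P[...,1]+171)<22)&(h>15);print(np.nanpercentile(h[m],[2,20,50,80,98]))
# plane fit of flat top
q=P[m&(h>20)&(abs(h-np.nanpercentile(h[m],80))<4)];A=np.c_[q[:,:2]-q[:,:2].mean(0),np.ones(len(q))];print(len(q),np.linalg.lstsq(A,q[:,2],rcond=None)[0])
```

```text
[ 440.38753924 -171.88667242   81.69081435] [ 0.2106497  -0.81299364 -2.16722569] 0.4360948946562563
[ 17.01723037  30.29824152  32.62110269  33.63572978 109.43366707]
4532 [2.72738875e-03 9.37327505e-03 3.26761355e+01]
```

View pics/w5.png

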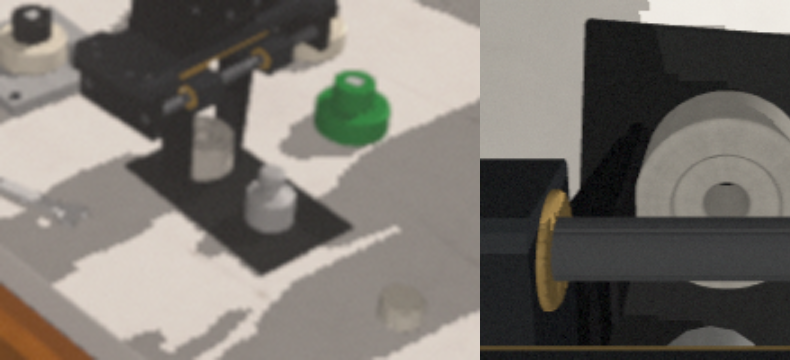

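The fingertips reach 5 mm below the weight's underside, so they touched the pad before it did. I set the weight back on the mount and grip it higher.

Request:
jog_arm --pt "0 0 0 0 0 -30 30" --pt "0 0 0 0 0 -30 30" --pt "0 0 0 20 0 -10 30" --pt "0 0 0 40 -1 0 30" --pt "0 0 0 50 -1 0 30" --pt "0 0 0 40 -0.5 0 30" --pt "0 0 0 23 0 0 30" --pt "0 0 0 0 0 20 30" --pt "0 0 0 0 0 10 30" --pt "0 0 0 0 0 0 30"

```text
t: 15.88
eef_pos: [437.4, 0.8, 121.0]
tcp_rot: [-3.14, -0.0, 1.571]
ft_force: [-0.7, -0.4, -1.8]
opening: 0.436
grip_force: 30.0
```

Request:
jog_arm --pt "0 0 0 0 0 1 30" --pt "0 0 0 0 0 0.6 30" --pt "0 0 0 0 0 0.4 30" --pt "0 0 0 0 0 0 30"

```text
t: 16.38
eef_pos: [437.6, 0.9, 119.8]
tcp_rot: [3.141, -0.0, 1.572]
ft_force: [-0.4, 0.3, -1.5]
opening: 0.436
grip_force: 30.0
```

Request:
jog_arm --pt "0 0 0 0 0 0.5 30" --pt "0 0 0 0 0 0.4 30" --pt "0 0 0 0 0 0.3 30" --pt "0 0 0 0 0 0 30"

```text
t: 16.88
eef_pos: [437.6, 1.0, 118.4]
tcp_rot: [-3.142, -0.0, 1.572]
ft_force: [-0.7, 0.2, -1.4]
opening: 0.434
grip_force: 30.0
```

Request:
jog_arm --pt "0 0 0 0 0 0.4 30" --pt "0 0 0 0 0 0.3 30" --pt "0 0 0 0 0 0.3 30" --pt "0 0 0 0 0 0 30"

```text
t: 17.38
eef_pos: [437.6, 1.0, 118.2]
tcp_rot: [3.141, 0.0, 1.572]
ft_force: [-2.8, 0.1, 14.7]
opening: 0.435
grip_force: 30.0
```

Request:
jog_arm --pt "0 0 0 0 0 -0.5 60" --pt "0 0 0 0 0 0 60" --pt "0 0 0 0 0 0 60" --pt "0 0 0 0 0 -9.5 60" --pt "0 0 0 0 0 0 45" --pt "0 0 0 0 0 0 30" --pt "0 0 0 0 0 0 30" --pt "0 0 0 0 0 0 30" --pt "0 0 0 0 0 0 30"

```text
t: 18.5
eef_pos: [437.6, 0.9, 127.5]
tcp_rot: [3.142, -0.0, 1.572]
ft_force: [-0.4, 0.2, 4.2]
opening: 0.438
grip_force: 30.0
```

Request:
jog_arm --pt "0 0 0 0 0 -5 30" --pt "0 0 0 0 0 -15 30" --pt "0 0 0 0 0 -20 30" --pt "0 0 0 -20 0 -5 30" --pt "0 0 0 -40 1 0 30" --pt "0 0 0 -50 1 0 30" --pt "0 0 0 -40 0.5 0 30" --pt "0 0 0 -23 0 5 30" --pt "0 0 0 0 0 20 30" --pt "0 0 0 0 0 30 30"

```text
t: 19.75
eef_pos: [440.4, -172.6, 117.3]
tcp_rot: [3.14, 0.001, 1.571]
ft_force: [0.8, -0.0, -1.9]
opening: 0.433
grip_force: 30.0
```

Request:
jog_arm --pt "0 0 0 0 0 20 30" --pt "0 0 0 0 0 5 30" --pt "0 0 0 0 0 4 30" --pt "0 0 0 0 0 1 30" --pt "0 0 0 0 0 0 30"

```text
t: 20.38
eef_pos: [440.4, -172.1, 87.9]
tcp_rot: [3.141, 0.0, 1.572]
ft_force: [0.7, -0.2, -2.9]
opening: 0.435
grip_force: 30.0
```

Request:
jog_arm --pt "0 0 0 0 0 0.6 30" --pt "0 0 0 0 0 0.5 30" --pt "0 0 0 0 0 0.4 30" --pt "0 0 0 0 0 0.4 30" --pt "0 0 0 0 0 0 30"

```text
t: 21.0
eef_pos: [440.2, -172.0, 85.5]
tcp_rot: [-3.142, -0.0, 1.572]
ft_force: [0.0, 0.2, -0.8]
opening: 0.433
grip_force: 30.0
```

Request:
jog_arm --pt "0 0 0 0 0 0.3 30" --pt "0 0 0 0 0 0.3 30" --pt "0 0 0 0 0 0 30"

```text
t: 21.38
eef_pos: [440.2, -172.0, 85.5]
tcp_rot: [3.141, 0.0, 1.572]
ft_force: [-2.6, 0.7, 9.3]
opening: 0.434
grip_force: 30.0
```

Request:
jog_arm --pt "0 0 0 0 0 -0.3 62" --pt "0 0 0 0 0 0 62" --pt "0 0 0 0 0 0 62" --pt "0 0 0 0 0 -30 70" --pt "0 0 0 0 0 -50 70" --pt "0 0 0 40 -1 -30 70" --pt "0 0 0 50 -1 0 70" --pt "0 0 0 17 -1 0 70" --pt "0 0 0 0 0 0 70" --pt "0 0 0 0 0 0 70"

```text
t: 22.62
eef_pos: [437.4, -65.9, 195.0]
tcp_rot: [-3.141, -0.0, 1.571]
ft_force: [0.5, 0.5, 0.1]
opening: 0.738
grip_force: 0.0
```

Run:
```python
from h import *
s=env.state();print(s['eef_pos'],s['ft_force'],s['opening'])
r=shot('wrist','w6.png');P=cloud(r);h=P[...,2];X,Y=P[...,0],P[...,1]
m=np.hypot(X-437,Y-2.5)<40
for a,z in [(38,45),(20,27)]: print(a,circ(r,(h>a)&m,z,(437,2.5)))
```

```text
[437.42992506 -65.90494044 194.95228794] [0.52835394 0.48574292 0.08604853] 0.7379111611128842
38 (array([436.62940578,   4.03135248,  14.69789709]), np.float64(0.13727566572215028), array([316.44525547, 139.59854015]), 137)
20 (array([436.61473887,   4.0096848 ,  25.78821085]), np.float64(0.14586927246801668), array([316.55405405, 138.93693694]), 222)
```

View pics/w6.png

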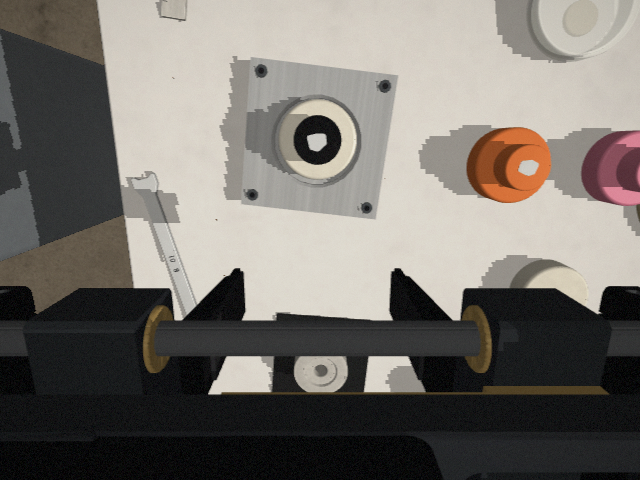

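The freed carrier sits at (317,139) in the base, with screws at (262,71), (385,87), (252,195) and (367,208). Next I grip it.

Run:
```python
from h import *
r=shot('wrist')
print(np.mean([w(r,u,v,12) for u,v in [(262,71),(385,87),(252,195),(367,208)]],0), env.state()['eef_pos'])
```

```text
[436.51718286   1.98144083  12.        ] [437.29682296 -66.02610895 194.93760391]
```

Request:
jog_arm --pt "0 0 0 35 -0.8 0 70" --pt "0 0 0 35 0 20 70" --pt "0 0 0 0 0 40 70" --pt "0 0 0 0 0 25 70" --pt "0 0 0 0 0 10 70" --pt "0 0 0 0 0 5 70" --pt "0 0 0 0 0 0 70"

```text
t: 23.6
eef_pos: [436.5, 4.7, 95.5]
tcp_rot: [3.141, -0.0, 1.571]
ft_force: [-0.5, -0.2, 0.1]
opening: 0.738
grip_force: 0.0
```

Request:
jog_arm --pt "0 0 0 0 0 0.5 55" --pt "0 0 0 0 0 0 45" --pt "0 0 0 0 0 0 40" --pt "0 0 0 0 0 0 40" --pt "0 0 0 0 0 0 40" --pt "0 0 0 0 0 0 40"

```text
t: 24.35
eef_pos: [436.5, 4.9, 95.1]
tcp_rot: [3.141, 0.0, 1.572]
ft_force: [-0.2, -0.8, 6.2]
opening: 0.526
grip_force: 30.1
```

Request:
jog_arm --pt "0 0 0 0 0 -5 40" --pt "0 0 0 0 0 -15 40" --pt "0 0 0 0 0 -30 40" --pt "0 0 0 30 0 -20 40" --pt "0 0 0 45 -1 -10 40" --pt "0 0 0 50 -2 0 40" --pt "0 0 0 35 0 0 40" --pt "0 0 0 0 0 0 40" --pt "0 0 0 0 0 0 40"

```text
t: 25.48
eef_pos: [432.8, 164.7, 174.8]
tcp_rot: [-3.141, 0.0, 1.572]
ft_force: [-0.3, -0.1, -0.5]
opening: 0.531
grip_force: 30.0
```

Run:
```python
from h import *
s=env.state();print(s['eef_pos'],s['ft_force'],s['opening'])
r=shot('wrist','w7.png');P=cloud(r);h=P[...,2];X,Y=P[...,0],P[...,1];g=r['color'].astype(int).sum(2)/3
m=np.hypot(X-433,Y-232)<55
print(circ(r,(g<95)&m,10,(433,232)))
# inner opening: bright blob inside
k=((g>95)&(np.hypot(X-433,Y-232)<36)).astype(np.uint8)
print(circ(r,k,7,(433,232)))
m2=np.hypot(X-s['eef_pos'][0],Y-s['eef_pos'][1]-0)<50
print('held',np.nanpercentile(h[m2&(h>30)&(h<110)],[5,50,95]))
```

```text
[432.82840625 164.68598981 174.76212346] [-0.26895541 -0.10472942 -0.53478391] 0.5311015011481582
(array([432.95741207, 231.64054648,  41.3195726 ]), np.float64(0.40641648628968396), array([318.32824427, 141.34860051]), 296)
(array([433.06541242, 231.6281508 ,  29.74882979]), np.float64(0.19725432240804813), array([317.95384615, 142.95769231]), 259)
held [ 95.72407389 107.17038343 108.49505666]
```

View pics/w7.png

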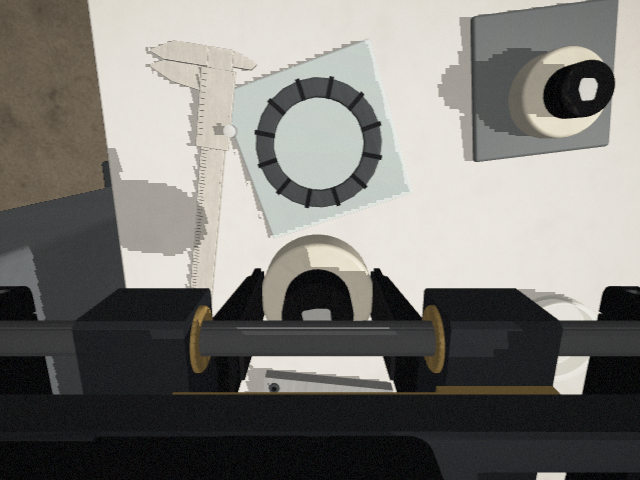

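The ring centre is at (318,142), which fits to world (433.0, 231.6), and the carrier hangs straight in the fingers. I place it there.

Request:
jog_arm --pt "0 0 0 30 0.2 0 40" --pt "0 0 0 37.5 0 10 40" --pt "0 0 0 0 0 30 40" --pt "0 0 0 0 0 25 40" --pt "0 0 0 0 0 10 40" --pt "0 0 0 0 0 4 40" --pt "0 0 0 0 0 1 40" --pt "0 0 0 0 0 0.7 40" --pt "0 0 0 0 0 0.5 40" --pt "0 0 0 0 0 0 40"

```text
t: 26.78
eef_pos: [433.3, 232.5, 93.8]
tcp_rot: [3.141, -0.0, 1.572]
ft_force: [0.3, 0.7, -0.5]
opening: 0.531
grip_force: 30.0
```

Request:
jog_arm --pt "0 0 0 0 0 0.6 40" --pt "0 0 0 0 0 0.4 40" --pt "0 0 0 0 0 0.3 40" --pt "0 0 0 0 0 0.3 40" --pt "0 0 0 0 0 0 40"

```text
t: 27.4
eef_pos: [433.2, 232.5, 92.1]
tcp_rot: [3.141, -0.0, 1.572]
ft_force: [-1.4, 0.3, 4.6]
opening: 0.532
grip_force: 30.0
```

Request:
jog_arm --pt "0 0 0 0 0 0 66" --pt "0 0 0 0 0 0 66" --pt "0 0 0 0 0 0 66" --pt "0 0 0 0 0 -20 70" --pt "0 0 0 0 0 -40 70" --pt "0 0 0 -20 40 -30 70" --pt "0 0 0 -15 55 0 70" --pt "0 0 0 0 52 0 70" --pt "0 0 0 0 0 0 70" --pt "0 0 0 0 0 0 70"

```text
t: 28.65
eef_pos: [579.5, 197.5, 181.4]
tcp_rot: [-3.14, 0.0, 1.572]
ft_force: [-1.2, 0.3, 0.0]
opening: 0.736
grip_force: 0.0
```

Run:
```python
from h import *
s=env.state();print(s['eef_pos'],s['ft_force'],s['opening'])
r=shot('wrist','w8.png');P=cloud(r);h=P[...,2];X,Y=P[...,0],P[...,1]
m=np.hypot(X-580.5,Y-262.7)<40
for a,z in [(38,44),(20,26)]: print(a,circ(r,(h>a)&m,z,(580,262)))
m=np.hypot(X-433,Y-232)<35
for a,z in [(36,42),(18,24)]: print('set',a,circ(r,(h>a)&m,z,(433,232)))
```

```text
[579.47431563 197.49970511 181.38519818] [-1.19592787  0.26770233  0.04177883] 0.73576443224173
38 (array([581.68960595, 262.42757337,  14.70862441]), np.float64(0.1500521887338396), array([322.00694444, 148.        ]), 144)
20 (array([581.67779072, 262.43036841,  25.78184142]), np.float64(0.14393173655989577), array([321.6969697 , 146.73593074]), 231)
set 36 (array([434.01513925, 232.00553739,  15.79929876]), np.float64(0.6123747392701828), array([ 84.49673203, 198.25490196]), 151)
set 18 (array([433.90911209, 231.99461979,  26.60320202]), np.float64(0.716256955783933), array([ 99.92765957, 193.47659574]), 235)
```

View pics/w8.png

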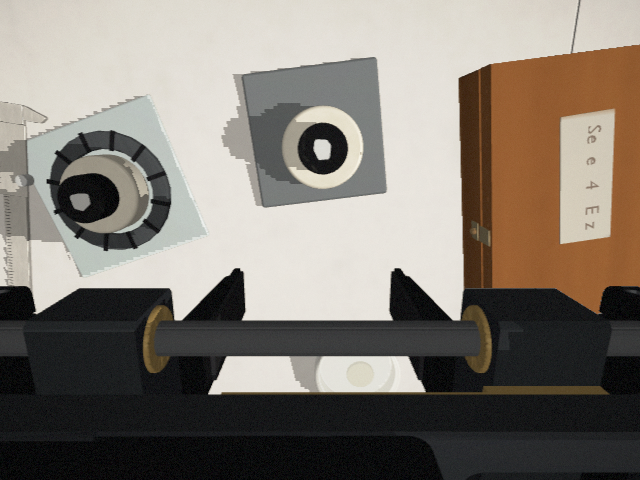

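The freed carrier sits flat in the ring at about (434,232), and the new carrier is at (322,147). I grip the new one.

Request:
jog_arm --pt "0 0 0 30 2.2 0 70" --pt "0 0 0 35 0 10 70" --pt "0 0 0 0 0 40 70" --pt "0 0 0 0 0 25 70" --pt "0 0 0 0 0 12 70" --pt "0 0 0 0 0 0 70" --pt "0 0 0 0 0 0 55" --pt "0 0 0 0 0 0 45" --pt "0 0 0 0 0 0 40" --pt "0 0 0 0 0 0 40"

```text
t: 29.95
eef_pos: [582.7, 262.6, 95.8]
tcp_rot: [3.14, -0.0, 1.572]
ft_force: [-0.8, 0.8, 5.6]
opening: 0.523
grip_force: 30.1
```

Request:
jog_arm --pt "0 0 0 0 0 0 40" --pt "0 0 0 0 0 0 40"

```text
t: 30.2
eef_pos: [582.7, 262.6, 95.8]
tcp_rot: [3.14, -0.0, 1.572]
ft_force: [-0.1, 0.1, 7.3]
opening: 0.526
grip_force: 30.1
```

Request:
jog_arm --pt "0 0 0 0 0 -5 40" --pt "0 0 0 0 0 -15 40" --pt "0 0 0 0 0 -35 40" --pt "0 0 0 -20 -15 -25 40" --pt "0 0 0 -45 -30 0 40" --pt "0 0 0 -50 -30 0 40" --pt "0 0 0 -50 -30 0 40" --pt "0 0 0 -50 -26 0 40" --pt "0 0 0 -45.4 -15.2 0 40" --pt "0 0 0 0 0 0 40"

```text
t: 31.45
eef_pos: [435.8, -0.1, 175.8]
tcp_rot: [3.141, 0.0, 1.568]
ft_force: [-0.1, 0.1, -0.7]
opening: 0.523
grip_force: 29.9
```

Request:
jog_arm --pt "0 0 0 0 0 20 40" --pt "0 0 0 0 0 30 40" --pt "0 0 0 0 0 18 40" --pt "0 0 0 0 0 5 40" --pt "0 0 0 0 0 2 40" --pt "0 0 0 0 0 0 40" --pt "0 0 0 0 0 0 40"

```text
t: 32.33
eef_pos: [436.7, 2.1, 100.5]
tcp_rot: [3.141, 0.0, 1.572]
ft_force: [0.0, 0.4, -0.6]
opening: 0.526
grip_force: 29.9
```

Request:
jog_arm --pt "0 0 0 0 0 1 40" --pt "0 0 0 0 0 0.8 40" --pt "0 0 0 0 0 0.6 40" --pt "0 0 0 0 0 0.4 40" --pt "0 0 0 0 0 0.3 40" --pt "0 0 0 0 0 0 40"

```text
t: 33.08
eef_pos: [436.5, 2.0, 96.8]
tcp_rot: [3.142, -0.0, 1.572]
ft_force: [-0.0, 0.8, -0.5]
opening: 0.522
grip_force: 29.9
```

Request:
jog_arm --pt "0 0 0 0 0 0.4 40" --pt "0 0 0 0 0 0.3 40" --pt "0 0 0 0 0 0.3 40" --pt "0 0 0 0 0 0 40"

```text
t: 33.58
eef_pos: [436.4, 2.0, 96.6]
tcp_rot: [3.141, 0.0, 1.572]
ft_force: [-3.1, 0.6, 17.0]
opening: 0.525
grip_force: 30.4
```

Seated. I release, rise and look from the south side.

Request:
jog_arm --pt "0 0 0 0 0 -0.5 66" --pt "0 0 0 0 0 0 66" --pt "0 0 0 0 0 0 66" --pt "0 0 0 0 0 -20 70" --pt "0 0 0 0 0 -50 70" --pt "0 0 0 -30 0 -30 70" --pt "0 0 0 -38 0 0 70" --pt "0 0 0 0 0 0 70" --pt "0 0 0 0 0 0 70"

```text
t: 34.7
eef_pos: [436.3, -65.7, 196.1]
tcp_rot: [-3.141, -0.0, 1.571]
ft_force: [0.6, -0.8, -1.0]
opening: 0.737
grip_force: 0.0
```

Run:
```python
from h import *
s=env.state();print(s['eef_pos'],s['ft_force'],s['opening'])
r=shot('wrist','w9.png');P=cloud(r);h=P[...,2];X,Y=P[...,0],P[...,1]
m=np.hypot(X-436.5,Y-2.5)<40
for a,z in [(38,45),(20,27)]: print(a,circ(r,(h>a)&m,z,(437,2.5)))
q=P[(np.hypot(X-436.5,Y-2)<24)&(h>20)&(h<33)];q=q[np.hypot(q[:,0]-436.5,q[:,1]-2)>18]
print('disc',len(q),np.linalg.lstsq(np.c_[q[:,:2]-q[:,:2].mean(0),np.ones(len(q))],q[:,2],rcond=None)[0])
```

```text
[436.3077925  -65.70080173 196.0551096 ] [ 0.64064432 -0.79723262 -0.96673659] 0.7373941296141417
38 (array([435.77497167,   1.75809985,  14.67204883]), np.float64(0.1501885857774586), array([316.99259259, 143.39259259]), 135)
20 (array([435.77049575,   1.78193135,  25.75523989]), np.float64(0.14833109976924558), array([317.18552036, 142.71945701]), 221)
disc 1804 [ 4.15840468e-04 -2.40994266e-03  2.77403547e+01]
```

Request:
jog_arm --pt "0 0 0 -50 2 0 70" --pt "0 0 0 -56.2 1.9 0 70" --pt "0 0 0 0 0 40 70" --pt "0 0 0 0 0 45 70" --pt "0 0 0 0 0 20 70" --pt "0 0 0 0 0 5 70" --pt "0 0 0 0 0 0 55" --pt "0 0 0 0 0 0 40" --pt "0 0 0 0 0 0 30" --pt "0 0 0 0 0 0 30"

```text
t: 36.0
eef_pos: [440.7, -172.2, 86.9]
tcp_rot: [3.141, 0.0, 1.572]
ft_force: [-0.2, 1.3, 6.2]
opening: 0.433
grip_force: 30.0
```

Request:
jog_arm --pt "0 0 0 0 0 0 30" --pt "0 0 0 0 0 0 30"

```text
t: 36.25
eef_pos: [440.7, -172.2, 86.9]
tcp_rot: [3.141, 0.0, 1.572]
ft_force: [-0.7, 1.0, 7.0]
opening: 0.435
grip_force: 30.0
```

Request:
jog_arm --pt "0 0 0 0 0 -5 30" --pt "0 0 0 0 0 -15 30" --pt "0 0 0 0 0 -35 30" --pt "0 0 0 20 0 -25 30" --pt "0 0 0 40 -1.6 0 30" --pt "0 0 0 50 -2 0 30" --pt "0 0 0 40 -1 0 30" --pt "0 0 0 23.7 0 0 30" --pt "0 0 0 0 0 20 30" --pt "0 0 0 0 0 10 30"

```text
t: 37.5
eef_pos: [435.6, 1.8, 136.4]
tcp_rot: [3.142, -0.0, 1.572]
ft_force: [0.3, 0.3, -2.5]
opening: 0.435
grip_force: 30.0
```

Request:
jog_arm --pt "0 0 0 0 0 3 30" --pt "0 0 0 0 0 1 30" --pt "0 0 0 0 0 0 30" --pt "0 0 0 0 0 0 30"

```text
t: 38.0
eef_pos: [435.8, 1.4, 132.6]
tcp_rot: [3.141, -0.0, 1.572]
ft_force: [0.4, 0.4, -2.4]
opening: 0.434
grip_force: 30.0
```

Request:
jog_arm --pt "0 0 0 0 0 1.2 30" --pt "0 0 0 0 0 0.8 30" --pt "0 0 0 0 0 0.5 30" --pt "0 0 0 0 0 0.4 30" --pt "0 0 0 0 0 0.3 30" --pt "0 0 0 0 0 0 30"

```text
t: 38.75
eef_pos: [435.8, 1.5, 129.1]
tcp_rot: [3.142, -0.0, 1.572]
ft_force: [-1.1, 0.1, -2.4]
opening: 0.438
grip_force: 30.0
```

Request:
jog_arm --pt "0 0 0 0 0 0.3 30" --pt "0 0 0 0 0 0.3 30" --pt "0 0 0 0 0 0.2 30" --pt "0 0 0 0 0 0 30"

```text
t: 39.25
eef_pos: [435.8, 1.5, 128.9]
tcp_rot: [3.141, 0.0, 1.572]
ft_force: [-3.2, 0.7, 11.7]
opening: 0.441
grip_force: 30.0
```

Request:
jog_arm --pt "0 0 0 0 0 -0.3 62" --pt "0 0 0 0 0 0 62" --pt "0 0 0 0 0 0 62" --pt "0 0 0 0 0 -25 70" --pt "0 0 0 0 0 -40 70" --pt "0 0 0 -30 0 -20 70" --pt "0 0 0 -50 0 0 70" --pt "0 0 0 0 0 0 70" --pt "0 0 0 0 0 0 70"

```text
t: 40.38
eef_pos: [435.6, -78.3, 213.4]
tcp_rot: [-3.141, -0.0, 1.571]
ft_force: [-0.4, 0.4, 0.0]
opening: 0.738
grip_force: 0.0
```

Run:
```python
from h import *
s=env.state();print(s['eef_pos'],s['ft_force'],s['opening'])
r=shot('wrist','w10.png');P=cloud(r);h=P[...,2];X,Y=P[...,0],P[...,1]
m=np.hypot(X-436.5,Y-2.5)<45
for a,z in [(60,69),(20,27)]: print(a,circ(r,(h>a)&m,z,(437,2.5)))
q=P[(np.hypot(X-436.5,Y-2)<18)&(h>62)&(h<76)];q=q[np.hypot(q[:,0]-436,q[:,1]-2)>9]
print('top',len(q),np.linalg.lstsq(np.c_[q[:,:2]-q[:,:2].mean(0),np.ones(len(q))],q[:,2],rcond=None)[0])
```

```text
[435.58736857 -78.26516556 213.38662681] [-0.43083402  0.37758317  0.03342727] 0.7381372409989727
60 (array([434.84639729,   2.03350077,  20.90647816]), np.float64(0.1333935734308673), array([316.72636816, 121.26865672]), 201)
20 (array([435.61363861,   2.16132955,  26.02702372]), np.float64(0.26686595407452185), array([317.6745283 , 123.87264151]), 212)
top 2210 [1.42906562e-02 9.72683440e-04 6.92753344e+01]
```

View pics/w10.png

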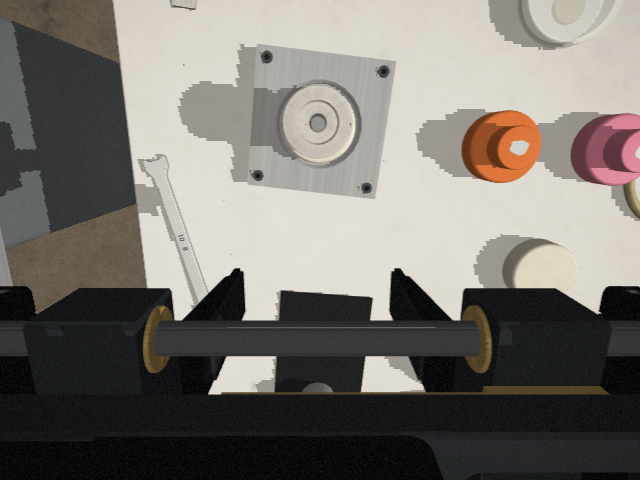

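The flat weight is centred and level on the new sample at (317,122). Next is the knob weight.

Request:
jog_arm --pt "0 0 0 -50 0 0 65" --pt "0 0 0 -60 0.2 0 65" --pt "0 0 0 -50 0 30 60" --pt "0 0 0 0 0 40 60" --pt "0 0 0 0 0 40 60" --pt "0 0 0 0 0 18 60" --pt "0 0 0 0 0 0 45" --pt "0 0 0 0 0 0 30" --pt "0 0 0 0 0 0 20" --pt "0 0 0 0 0 0 20"

```text
t: 41.68
eef_pos: [436.5, -238.4, 86.4]
tcp_rot: [3.14, 0.001, 1.572]
ft_force: [1.0, 1.9, 6.5]
opening: 0.33
grip_force: 30.0
```

Request:
jog_arm --pt "0 0 0 0 0 0 20" --pt "0 0 0 0 0 0 20"

```text
t: 41.92
eef_pos: [436.5, -238.4, 86.4]
tcp_rot: [3.14, 0.001, 1.572]
ft_force: [0.4, 3.3, 6.8]
opening: 0.323
grip_force: 30.0
```

Request:
jog_arm --pt "0 0 0 0 0 -5 20" --pt "0 0 0 0 0 -20 20" --pt "0 0 0 0 0 -40 20" --pt "0 0 0 25 0 -30 20" --pt "0 0 0 50 -1 0 20" --pt "0 0 0 50 0 0 20" --pt "0 0 0 50 0 0 20" --pt "0 0 0 40 0 0 20" --pt "0 0 0 25 0 0 20" --pt "0 0 0 0 0 0 20"

```text
t: 43.18
eef_pos: [434.8, 2.7, 180.9]
tcp_rot: [3.141, -0.0, 1.574]
ft_force: [-0.2, -0.5, -0.8]
opening: 0.327
grip_force: 30.0
```

Request:
jog_arm --pt "0 0 0 0 0 10 20" --pt "0 0 0 0 0 10 20" --pt "0 0 0 0 0 4 20" --pt "0 0 0 0 0 1 20" --pt "0 0 0 0 0 0 20" --pt "0 0 0 0 0 0 20"

```text
t: 43.92
eef_pos: [435.0, 1.5, 155.8]
tcp_rot: [3.141, -0.0, 1.572]
ft_force: [1.2, 0.3, -0.7]
opening: 0.327
grip_force: 30.0
```

Request:
jog_arm --pt "0 0 0 0 0 1 20" --pt "0 0 0 0 0 0.8 20" --pt "0 0 0 0 0 0.5 20" --pt "0 0 0 0 0 0.4 20" --pt "0 0 0 0 0 0.4 20" --pt "0 0 0 0 0 0 20"

```text
t: 44.68
eef_pos: [435.0, 1.5, 152.5]
tcp_rot: [3.142, -0.0, 1.572]
ft_force: [-0.0, 0.4, -1.4]
opening: 0.327
grip_force: 30.0
```

Request:
jog_arm --pt "0 0 0 0 0 0.3 20" --pt "0 0 0 0 0 0.3 20" --pt "0 0 0 0 0 0.2 20" --pt "0 0 0 0 0 0 20"

```text
t: 45.18
eef_pos: [435.0, 1.5, 151.9]
tcp_rot: [3.141, -0.0, 1.572]
ft_force: [-0.8, 0.1, 4.3]
opening: 0.323
grip_force: 30.0
```

Request:
jog_arm --pt "0 0 0 0 0 0 55" --pt "0 0 0 0 0 0 55" --pt "0 0 0 0 0 0 55" --pt "0 0 0 0 0 -25 60" --pt "0 0 0 0 0 -50 60" --pt "0 0 0 -30 0 -30 60" --pt "0 0 0 -50 0 0 60" --pt "0 0 0 0 0 0 60" --pt "0 0 0 0 0 0 60" --pt "0 0 0 0 0 0 60"

```text
t: 46.42
eef_pos: [435.0, -77.6, 256.5]
tcp_rot: [-3.141, -0.0, 1.573]
ft_force: [0.6, 0.4, -1.2]
opening: 0.634
grip_force: 0.0
```

Run:
```python
from h import *
s=env.state();print(s['eef_pos'],s['ft_force'],s['opening'])
r=shot('wrist','w11.png');P=cloud(r);h=P[...,2];X,Y=P[...,0],P[...,1]
m=np.hypot(X-436.5,Y-2.5)<45
for a,z in [(98,107),(80,89),(60,69),(20,27)]: print(a,circ(r,(h>a)&m,z,(437,2.5)))
t=shot('top');s=shot('scene')
cv2.imwrite('pics/f.png',np.vstack([cv2.resize(t['color'][160:360,140:500,::-1],(540,300)),cv2.resize(s['color'][230:370,200:452,::-1],(540,300))]))
```

```text
[434.96237232 -77.63678087 256.4719011 ] [ 0.60181374  0.4145299  -1.15583086] 0.6336249864902487
98 (array([434.0618122 ,   1.84121353,   8.46896851]), np.float64(0.1431040096873783), array([316.875, 123.875]), 80)
80 (array([434.17454288,   1.92427842,  15.38934048]), np.float64(0.16135320551599341), array([316.78676471, 124.48529412]), 135)
60 (array([434.87983694,   1.96573426,  20.86428061]), np.float64(0.15311485937670888), array([317.95294118, 125.44117647]), 170)
20 (array([435.78109159,   1.7179173 ,  25.73566129]), np.float64(0.1909325948836391), array([318.93406593, 127.49450549]), 182)
```

View pics/f.png

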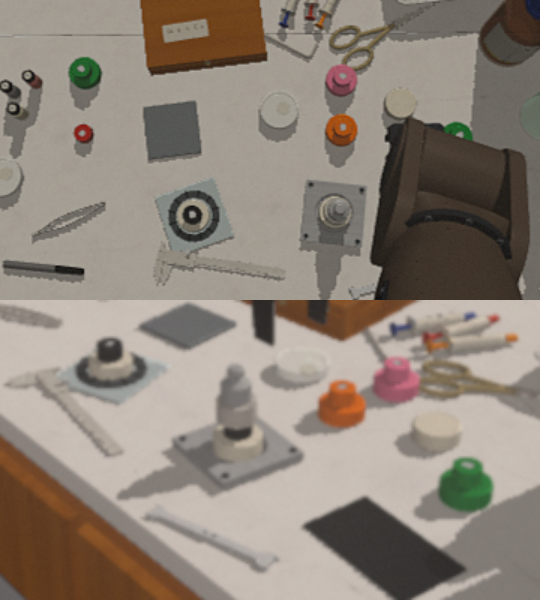

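The freed carrier is in the ring and the new carrier is loaded with both weights, centred within about 2 mm. The pad is empty, the bystanders haven't moved, and the arm is clear.

```bash
python3 -c "
from cell import env
print(env.job_done())"
```

```text
the job is handed in; nothing more can be done
None
```

I handed the job in at about 46 s of the 144 s. The freed carrier is in the lapping ring, and the new carrier is in the bonding base with the flat and knob weights stacked upright on it. By the last camera check, everything was within about 2 mm of centre; the hand-in call returned no verdict. On the first try at setting the flat weight down, the fingertips pressed the pad with about 38 N. I put the weight back on the first sample, gripped it higher and set it down cleanly.

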